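# Fit worm-drive bands on the drain manifold

### The job

Make the analyser's drain manifold ready: take every worm-drive band clamp out of the compartment bin, slide each one over a barbed stub of its own until the band sits squarely on the smooth black cuff at the stub's root, and turn its square thumb key clockwise (seen from above) until it is snug, at or close to the end of its travel. When all the bands are tight, swing the manifold's valve lever fully over to its far side. Let go of everything, and leave the tubes, bottle and screwdriver on the bench where they are.

Things in the scene. Friction and masses are not known exactly. Their poses are not given: they have to be found in the camera images.
- clamp0: Steel worm-drive band clamp, 0.1 kg, standing on edge, bore level. Origin: bore centre, 20 mm above its underside. x along the bore; the screw housing (20 x 14 x 24 mm) is centred at y = -29 mm (screw tail to z = -20 mm); z up. Band 20 mm wide in x, outer radius 20, inner 18 mm when open; its +y and -y halves close in as the screw turns.
- key0 (a point): Centre of clamp0's dark steel square thumb key, on the screw's line (y = -29 mm, z = +34 mm of the clamp; same axes as the clamp, does not turn with the key): 12 x 12 mm across the flats, z +22 to +46 mm of the clamp. Grip it from above, fingertips higher than z = +21 mm of the clamp to clear band and housing. The clamp can be carried by it
- screw0 (a joint): Screw angle of clamp0, rad, growing as the key turns clockwise from above; friction 0.08 N m, stays where left. At 0 the key's flats lie along the clamp's x and y and the band is open (start 0 to 0.3). Each half closes 1.03 mm per rad: on a cuff the band touches at about 3.9, is snug from 4.2, hard stop at 4.7
- clamp1: Another clamp, in all like clamp0 (any may be absent)
- key1 (a point): The same for clamp1
- screw1 (a joint): The same for clamp1
- clamp2: Another clamp, in all like clamp0 (any may be absent)
- key2 (a point): The same for clamp2
- screw2 (a joint): The same for clamp2
- stub0 (a point): Middle of the black cuff on one of three alike level barbed stubs, 80 mm apart (nearest the valve lever): where a band's bore centre belongs, within 9 mm and 12 degrees. x points along the stub into the block, z up. Cuff: radius 14 mm, x -16 to +10 mm; barbs in front are thinner, free tip at x = -41 mm (radius 8 mm), block face at x = +10 mm: a band pushed home touches it
- stub1 (a point): The same on the middle stub
- stub2 (a point): The same on the stub farthest from the lever
- manifold: White block (top 65 mm above the bench) on a grey base plate 24 mm high; axes as the stubs'; origin under the block. The plate's flat top, 21 mm below the stubs' axes, runs from the block out to 70 mm before the cuffs' middles: an open clamp stands on it by itself with its bore 1 mm below the stub's axis, pushed on in +x just above it. Turning the key drags a loose clamp clockwise too: with its screw on the lever side of the stub, the block face stops that
- valve (a joint): Valve lever angle in rad: 0 leans towards the robot (start), 1.0 is fully over to the far side (the stop); over 0.8 counts. Friction 0.06 N m; stays where it is left
- valve_tip (a point): Centre of the 26 mm black ball at the end of the lever, 55 mm from its pivot; the 10 mm rod swings in the manifold's x-z plane from 0.5 rad to the -x side to 0.5 rad to the +x side of upright; pivot 46 mm above the bench, beside the block. Push the ball towards the manifold's +x
- bin: Blue open bin, 156 x 100 x 40 mm, origin at the centre of its underside; walls 4 mm, floor 4 mm; three cross walls part it along its x into four compartments of about 34 x 92 mm with centres at x = -57, -19, 19, 57 mm. Clamps stand in them, bores roughly along the bin's x; one holds a loose white plug that is not needed
- tube0: A capped sample tube lying on the bench, not part of the job, to be left where it is; origin under its centre
- tube1: A capped sample tube lying on the bench, not part of the job, to be left where it is; origin under its centre
- dropper: A standing dropper bottle, not part of the job, to be left where it is; origin under its centre
- driver: A screwdriver lying on the bench, not part of the job, to be left where it is; origin under its centre
Things that resemble listed ones, but are neither listed nor needed, are in the scene too. What is shaped like the clamp1 but pink or red is not meant.

How it is judged:
By the outcome, as a careful person would: the job done as asked, in the order asked, and still so for the second after the job is handed in, with the robot touching nothing.
Of clamp0, clamp1, clamp2 only 2 to 3 are there at a start; the rules pass over those that are not, and their reading is None.
At some moment in a run one of clamp0, clamp1, clamp2 may be knocked a few centimetres aside while the robot is not near it.
It also fails if it takes over 210 s, if anything falls off the work surface, if the arm or the gripper's body presses on something with over 40 N, if the wrist force passes 120 N, or if a joint passes its speed limit or range.

### The arm

A 6-joint arm with a two-finger parallel gripper is mounted at the origin on the work surface. World frame = base frame: x ahead of the robot, y to its left, z up, the work surface at z = 0. Lengths are in m, angles in rad, forces in N, time in s.
With the tool pointing down it reaches from about 0.425 to 0.925 m from the base axis. Payload 12.5 kg.
Tool frame: the origin (TCP) lies on the centre line of the jaws, within the pads' length; the fingertips stand 11 mm ahead of it and the grasp point (between the pads) lies 8 mm behind it (ctrl.tip_extent is the distance from the TCP to the fingertips, in m); z points along the fingers, y is the direction in which the jaws open and shut (so a half turn about z gives the same grasp; the last joint's range is limited). The gripper opens to 85 mm and grips with 20 to 120 N. Pads are 22 mm wide; open, the fingers measure 114 mm over their backs; the gripper's body (76 mm by 85 mm) begins 54 mm behind the grasp point. The pads swing forward as they close: fully open they stand 13 mm farther back than shut.
Start: joints at [-1.275, 0.491, 1.559, -0, 1.092, -0.106], TCP at [0.244, -0.575, 0.212] pointing down, gripper open.
Joint ranges: [-3.1, 3.1], [-0.84, 2.19], [0.05, 2.79], [-1.13, 4.28], [0.06, 2.93], [-2.69, 2.69]. Speed limits (rad/s): [2.22, 2.22, 2.79, 3.14, 3.14, 3.14].

### API

Orientations are given as a unit quaternion [x, y, z, w].
In Python, from bench import ctrl gives the robot as it stands.
- The arm moves only by the tool send_rows, never from a script. Its argument "commands" is one flat list of numbers, 5 for each row, row after row: the opening, from 0 (shut) to 1 (fully open), then the shift along the tool's x, y, z normalised to -1 to 1, where 1 is 750 mm, then the turn about the tool's z normalised to -1 to 1, where 1 is pi/4 rad. In form: [hand, tx, ty, tz, yaw, hand, tx, ty, tz, yaw, ...]. A call has 1 to 8 rows; each row is the pose to reach, as a shift and turn from the pose commanded when the call began, along the tool's axes at that moment; what a row does not reach only later rows make up. A row lasts 1/8 s, in which the tool goes at most 62.5 mm and 10.7 degrees, less where a joint would pass 70% of its speed; a pose out of reach is approached as far as the arm can. A call with a number of a shift or a turn outside -1 to 1 is refused whole. A call with a gripper value outside its range is refused whole. The fingers move at their own pace and stop on an object; the grip force is fixed at half the most. Time passes only in rows, so rows that repeat a pose let the fingers close. It gives the time, the measured TCP pose, the force and the opening at its end, in the units of the state.
- ctrl.sense(): the state, without advancing time (a new reading comes with each control period).
- ctrl.camera(name): name is "scene" or "top" or "wrist"; returns (picture, depth): 400x640x3 uint8, red, green, blue; 400x640 float32, m along the optical axis (not along the pixel's ray), 0 where there is no reading.
- ctrl.camera_info(name): a dict with "fx", "fy", "cx", "cy" (pixels), "extrinsics" (4x4, takes a point from camera to world coordinates); the wrist camera has in their place "hand_eye" (4x4, takes a point from camera to tool coordinates, whose origin is the TCP and whose axes are the flange's). Camera axes: x right, y down, z forward; pixel columns grow to the right and rows downward; lengths in m; the calibration is good to about 2 mm. A picture is of the moment at which its call begins: read the wrist's pose just before it. camera_info takes no time and is no camera call.
- ctrl.sign_off(): hands the job in, once; it reports no verdict.
The state is a dict: "time_s": time; "joints": joint angles; "joint_velocities": joint speeds; "effort": joint torques, N m; "tool_pos": TCP position; "ee_rot": TCP orientation; "wrist_force": force on the tool from outside, world axes, zero at the start; "torque": the same for the moment, N m; "grip_width": opening from 0.0 (shut) to 1.0 (fully open).
Only numpy, scipy, OpenCV 4.12 (cv2) and the standard library are available. Lean on these libraries where they do the work, as an engineer would, in place of code of your own. Each camera call takes 0.05 s, during which the arm holds its last target. There are 200 camera calls.

## Working session

There is one attempt and no reset: what is moved stays moved. The work goes in short steps, Python scripts to look and compute and a tool call to move; the robot and the scene stay as the last step left them, time stands still between calls to the robot, and variables do not carry over. Pictures are saved under pics/ and viewed, about 12 in all and at most 16, crops included, and the job is handed in when it is done.

Besides the shell and the picture viewer there is one more tool, called after "Call:" by a JSON object that holds its "fn" and its "kwargs", one argument or row to a line. send_rows: Moves the arm, as the interface text tells. Scaled input: -1 to 1 covers 750 mm each way for a shift and pi/4 rad each way for a turn. Its arguments: {"type":"object","properties":{"commands":{"type":"array"}},"required":["commands"]}

```bash
ls; mkdir -p pics
python3 - <<'E'
from bench import ctrl
import cv2,numpy as np
print(ctrl.sense())
for n in ("scene","top"):
    p,d=ctrl.camera(n); cv2.imwrite(f"pics/{n}0.png",p[:,:,::-1]); np.save(f"pics/{n}0.npy",d)
    print(n,ctrl.camera_info(n))
print(ctrl.camera_info("wrist"),ctrl.tip_extent)
E
```

```text
pics
{'time_s': 0.0, 'joints': array([-1.27461846e+00,  4.91575687e-01,  1.55942785e+00,  2.06626052e-05,
        1.09165108e+00, -1.05554265e-01]), 'joint_velocities': array([ 0.00020759, -0.00149212,  0.00141513, -0.00022978,  0.00141399,
       -0.0010782 ]), 'effort': array([-8.26791420e-04, -6.18445444e+01, -2.61596292e+01, -1.44820951e-04,
        3.96813703e-03,  2.83709619e-05]), 'tool_pos': array([ 0.24436985, -0.57500476,  0.21112515]), 'ee_rot': array([ 9.79894962e-01,  1.99513360e-01, -4.14083447e-05, -5.29442593e-04]), 'wrist_force': array([0.47233226, 0.22178496, 0.0836327 ]), 'torque': array([-0.00710799, -0.00956725,  0.03420928]), 'grip_width': 1.0009793923456085}
scene {'fx': 393.4371260954959, 'fy': 393.4371260954959, 'cx': 321.81777754993436, 'cy': 199.53723049234432, 'extrinsics': array([[-0.67062321,  0.56115818, -0.48514535,  0.93024302],
       [ 0.74162434,  0.52135417, -0.42211748,  0.41552687],
       [ 0.01605788, -0.64287738, -0.76580077,  0.73174295],
       [ 0.        ,  0.        ,  0.        ,  1.        ]])}
top {'fx': 363.0821723223822, 'fy': 363.0
[... 183 characters left out ...]
0e-01,  1.60463806e-02,  5.62324316e-04,
         4.82424703e-02],
       [-2.98066022e-03, -1.51087621e-01, -9.88515881e-01,
         8.29066641e-01],
       [ 0.00000000e+00,  0.00000000e+00,  0.00000000e+00,
         1.00000000e+00]])}
{'fx': 318.2198360425604, 'fy': 318.2198360425604, 'cx': 317.16857690355357, 'cy': 201.0567561729562, 'hand_eye': array([[ 6.99512486e-04, -9.55049058e-01, -2.96446973e-01,
         7.51915317e-02],
       [ 9.99999504e-01,  8.78417664e-04, -4.70302739e-04,
         5.24875836e-04],
       [ 7.09566445e-04, -2.96446496e-01,  9.55049198e-01,
        -1.61873166e-01],
       [ 0.00000000e+00,  0.00000000e+00,  0.00000000e+00,
         1.00000000e+00]])} 0.011
```

View pics/top0.png

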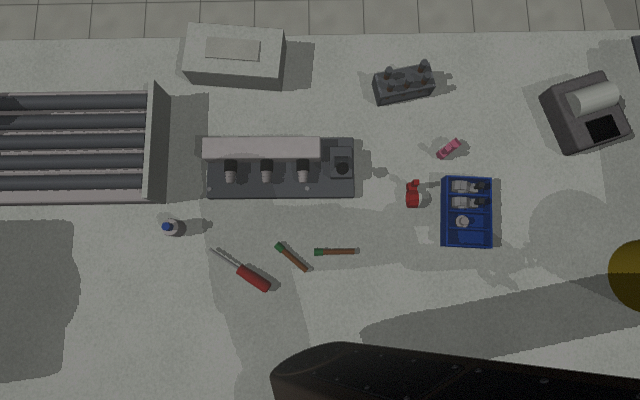

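View pics/scene0.png

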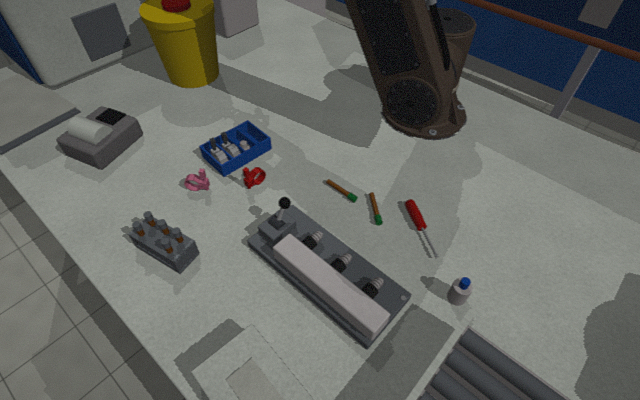

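The top view shows the stubs at (231,170), (267,170) and (303,170). The lever is at (342,168), and the bin at (467,212) holds clamps at about (462,187) and (462,203), with the white plug at (463,222). The pink and red look-alikes lie outside the bin. The scene view agrees, so there are two clamps.

```bash
cat > h.py <<'E'
from bench import ctrl
import cv2,numpy as np
from scipy.spatial.transform import Rotation as R
def pose():
    s=ctrl.sense(); T=np.eye(4); T[:3,:3]=R.from_quat(s["ee_rot"]).as_matrix(); T[:3,3]=s["tool_pos"]; return s,T
def look(n,name=None):
    s,T=pose(); p,d=ctrl.camera(n); i=ctrl.camera_info(n)
    E=T@i["hand_eye"] if n=="wrist" else i["extrinsics"]
    if name: cv2.imwrite(f"pics/{name}.png",p[:,:,::-1])
    v,u=np.mgrid[0:400,0:640]
    P=np.stack([(u-i["cx"])/i["fx"]*d,(v-i["cy"])/i["fy"]*d,d],-1)@E[:3,:3].T+E[:3,3]
    P[d==0]=np.nan
    return p,P,i,E
def ray(i,E,u,v,z):
    r=E[:3,:3]@np.array([(u-i["cx"])/i["fx"],(v-i["cy"])/i["fy"],1]); return E[:3,3]+r*(z-E[2,3])/r[2]
def go(x,y,z,yawdir=None):
    """shift (normalised) to a world TCP; yawdir: world angle (deg) of tool y (mod 180)"""
    s,T=pose(); d=T[:3,:3].T@(np.array([x,y,z])-T[:3,3])/0.75
    ty=np.degrees(np.arctan2(T[1,1],T[0,1])); out=[round(float(k),4) for k in d]
    if yawdir is not None:
        t=-((yawdir-ty+90)%180-90); out.append((round(t/45,3),"deg",round(t,1)))
    print("shift",out,"tooly",round(ty,1),"j6",s["joints"][5].round(3),"pos",T[:3,3].round(4),"tilt",T[:3,2].round(4),"t",round(s["time_s"],2),"F",s["wrist_force"].round(1),"w",round(s["grip_width"],3)); return out
E
python3 - <<'E'
from h import *
p,P,i,E=look("top","top1")
for n,u,v in [("stub2",231,178),("stub1",267,178),("stub0",303,178),("lever",342,168),("binTL",443,178),("binTR",491,178),("binBL",442,246),("binBR",492,247),("c1",460,187),("c2",460,203),("k1",482,187),("k2",482,203),("blockL",203,157),("blockR",319,157)]:
    print(n,P[v,u].round(3))
hsv=cv2.cvtColor(p,cv2.COLOR_RGB2HSV); m=cv2.inRange(hsv,(110,100,50),(130,255,255)); m[:, :400]=0
c=max(cv2.findContours(m,0,2)[0],key=cv2.contourArea); r=cv2.minAreaRect(c); print(r)
q=cv2.boxPoints(r); print([ray(i,E,*k,0.04)[:2].round(4) for k in q])
crop=cv2.resize(p[120:260,190:510],None,fx=2.5,fy=2.5,interpolation=cv2.INTER_CUBIC); cv2.imwrite("pics/crop1.png",crop[:,:,::-1])
E
```

```text
stub2 [0.575 0.25  0.052]
stub1 [0.574 0.171 0.053]
stub0 [0.572 0.093 0.055]
lever [0.58  0.01  0.108]
binTL [ 0.574 -0.223  0.022]
binTR [ 0.568 -0.322  0.042]
binBL [ 0.421 -0.217  0.003]
binBR [ 0.417 -0.312  0.042]
c1 [ 0.548 -0.252  0.044]
c2 [ 0.513 -0.249  0.044]
k1 [ 0.542 -0.287  0.072]
k2 [ 0.509 -0.286  0.07 ]
blockL [0.62  0.309 0.065]
blockR [0.616 0.057 0.064]
((466.5, 211.5), (73.0, 51.0), 90.0)
[array([ 0.5769, -0.2129]), array([ 0.5751, -0.326 ]), array([ 0.4146, -0.3122]), array([ 0.4163, -0.2025])]
```

View pics/crop1.png

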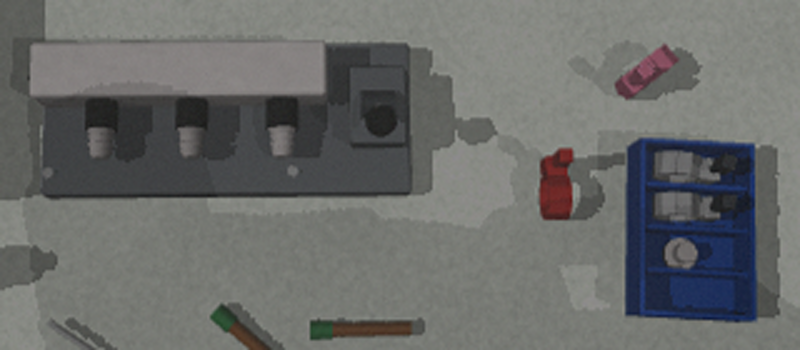

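The crop confirms two clamps in the top two compartments, with both keys on the -y side. Next I'll take a closer look with the wrist camera over the bin.

```bash
python3 -c "
from h import *
go(0.50,-0.285,0.21,-90)"
```

```text
shift [0.4649, -0.2226, 0.0019, (np.float64(0.512), 'deg', np.float64(23.0))] tooly -67.0 j6 -0.106 pos [ 0.2444 -0.575   0.2113] tilt [-2.e-04  8.e-04 -1.e+00] t 0.15 F [-1.1 -0.  -0.5] w 0.997
```

Call:
{"fn": "send_rows", "kwargs": {
  "commands": [0.5, 0.465, -0.2226, 0, 0.512, 0.5, 0.465, -0.2226, 0, 0.512, 0.5, 0.465, -0.2226, 0, 0.512, 0.5, 0.465, -0.2226, 0, 0.512, 0.5, 0.465, -0.2226, 0, 0.512, 0.5, 0.465, -0.2226, 0, 0.512, 0.5, 0.465, -0.2226, 0, 0.512, 0.5, 0.465, -0.2226, 0, 0.512]
}}

```text
time_s: 1.15
tool_pos: [0.5003, -0.2848, 0.2115]
ee_rot: [1.0, 0.001, -0.0, -0.0]
wrist_force: [-0.1, 0.0, 0.8]
grip_width: 0.503
```

Run:
```python
from h import *
go(0.50,-0.285,0.21,-90)
p,P,i,E=look("wrist","w1")
np.save("pics/w1.npy",P)
```

```text
shift [-0.0004, 0.0003, 0.002, (np.float64(0.002), 'deg', np.float64(0.1))] tooly -89.9 j6 0.938 pos [ 0.5003 -0.2848  0.2115] tilt [-4.e-04  0.e+00 -1.e+00] t 1.15 F [-0.1  0.   0.8] w 0.503
```

View pics/w1.png

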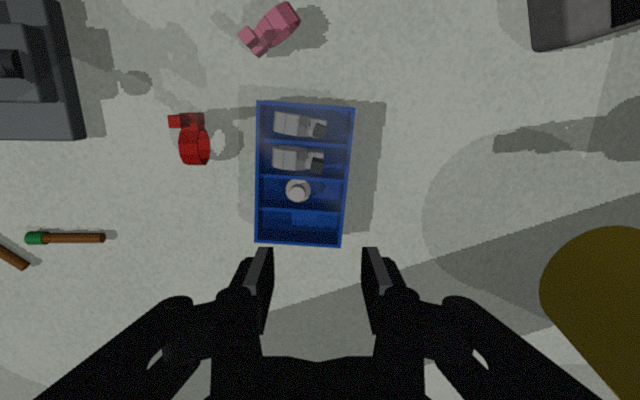

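The wrist view shows clamp keys (dark) at about (318,128) and (316,163), and the plug at (298,190). I'll measure the key tops and band axes from depth.

```bash
python3 - <<'E'
from h import *
P=np.load("pics/w1.npy"); p=cv2.imread("pics/w1.png")
i=ctrl.camera_info("wrist"); s,T=pose(); E=T@i["hand_eye"]
roi=np.zeros((400,640),bool); roi[95:245,250:360]=1
for nm,lo,hi in (("key",.062,.08),("band",.0405,.05)):
    m=(roi&(P[...,2]>lo)&(P[...,2]<hi)).astype(np.uint8)
    if nm=="band": m&=(cv2.cvtColor(p,cv2.COLOR_BGR2HSV)[...,1]<70).astype(np.uint8)
    n,l,st,c=cv2.connectedComponentsWithStats(m)
    for k in range(1,n):
        if st[k,4]>8:
            q=P[l==k]; (cx,cy),wh,a=cv2.minAreaRect((q[:,:2]*1000).astype(np.float32))
            print(nm,st[k],q.min(0).round(4),q.max(0).round(4),np.median(q,0).round(4),"rect",cx,cy,wh,a)
            if nm=="key": print("   ray@.070",ray(i,E,*c[k],.07).round(4))
E
python3 - <<'E'
import cv2
p=cv2.imread("pics/w1.png")[95:250,245:365]
cv2.imwrite("pics/w1c.png",cv2.resize(p,None,fx=3.8,fy=3.8,interpolation=cv2.INTER_CUBIC))
E
```

```text
key [312 124  16  16 171] [ 0.5425 -0.2944  0.062 ] [ 0.5563 -0.2803  0.0712] [ 0.5492 -0.2878  0.0698] rect 549.2213134765625 -287.4450988769531 (11.884053230285645, 11.842779159545898) 69.94419860839844
   ray@.070 [ 0.5489 -0.2884  0.07  ]
key [310 160  14  15 165] [ 0.5086 -0.291   0.0623] [ 0.522  -0.2782  0.0717] [ 0.5158 -0.2851  0.0696] rect 515.4263305664062 -284.75244140625 (11.929027557373047, 11.880359649658203) 77.05474090576172
   ray@.070 [ 0.5154 -0.2856  0.07  ]
band [279 113  25  24 434] [ 0.5425 -0.2708  0.0405] [ 0.5652 -0.2461  0.0465] [ 0.5536 -0.2589  0.0432] rect 553.717529296875 -259.2283020019531 (23.982158660888672, 20.057537078857422) 81.05375671386719
band [278 150  25  21 388] [ 0.507  -0.2694  0.0405] [ 0.5283 -0.2439  0.0456] [ 0.5179 -0.2561  0.0434] rect 517.6472778320312 -256.2418518066406 (23.721160888671875, 20.316679000854492) 82.00017547607422
```

View pics/w1c.png

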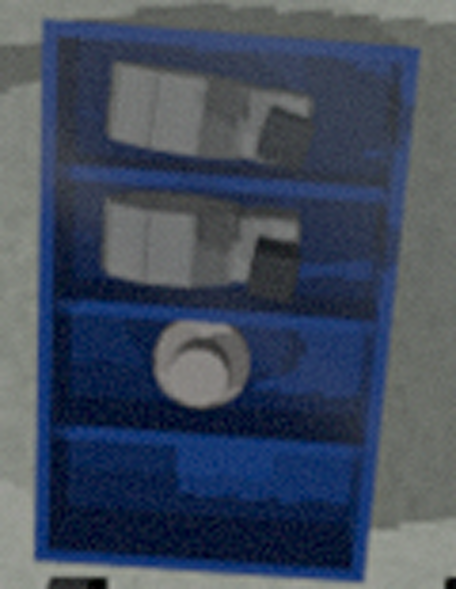

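```bash
python3 -c "
from h import *
go(0.5492,-0.2875,0.10,70);go(0.5492,-0.2875,0.058,70)"
```

```text
shift [0.066, 0.0025, 0.1487, (np.float64(0.444), 'deg', np.float64(20.0))] tooly -90.0 j6 0.937 pos [ 0.4997 -0.2856  0.2115] tilt [-4.e-04 -1.e-04 -1.e+00] t 1.2 F [-0.3  0.1  0.6] w 0.5
shift [0.066, 0.0025, 0.2047, (np.float64(0.444), 'deg', np.float64(20.0))] tooly -90.0 j6 0.937 pos [ 0.4997 -0.2856  0.2115] tilt [-4.e-04 -1.e-04 -1.e+00] t 1.2 F [-0.3  0.1  0.6] w 0.5
```

Call:
{"fn": "send_rows", "kwargs": {
  "commands": [0.45, 0.0655, 0.003, 0.13, 0.444, 0.45, 0.0655, 0.003, 0.13, 0.444, 0.45, 0.0655, 0.003, 0.15, 0.444, 0.45, 0.0655, 0.003, 0.18, 0.444, 0.45, 0.0655, 0.003, 0.204, 0.444, 0.45, 0.0655, 0.003, 0.204, 0.444, 0.0, 0.0655, 0.003, 0.204, 0.444, 0.0, 0.0655, 0.003, 0.204, 0.444]
}}

```text
time_s: 2.2
tool_pos: [0.5496, -0.2878, 0.0597]
ee_rot: [0.985, -0.173, 0.001, 0.0]
wrist_force: [-0.7, -0.3, 0.0]
grip_width: 0.032
```

Call:
{"fn": "send_rows", "kwargs": {
  "commands": [0.0, 0, 0, 0, 0, 0.0, 0, 0, 0, 0, 0.0, 0, 0, 0, 0]
}}

```text
time_s: 2.58
tool_pos: [0.5493, -0.2875, 0.0588]
ee_rot: [0.985, -0.174, 0.0, 0.0]
wrist_force: [-0.1, 0.7, -0.6]
grip_width: -0.001
```

Call:
{"fn": "send_rows", "kwargs": {
  "commands": [0.0, 0, 0, -0.03, 0, 0.0, 0, 0, -0.06, 0, 0.0, 0, 0, -0.1, 0, 0, 0, 0, -0.16, 0, 0, 0, 0, -0.16, 0]
}}

```text
time_s: 3.2
tool_pos: [0.5504, -0.2881, 0.182]
ee_rot: [0.985, -0.174, 0.003, 0.001]
wrist_force: [0.5, -0.6, -0.6]
grip_width: -0.001
```

Run:
```python
from h import *
go(0.49,0.142,0.2,-99)
look("wrist","w2")
go(0.49,0.142,0.2,-99)
```

```text
shift [-0.2716, -0.5114, -0.0263, (np.float64(-0.244), 'deg', np.float64(-11.0))] tooly -110.0 j6 1.331 pos [ 0.5504 -0.2881  0.182 ] tilt [ 0.0049 -0.0034 -1.    ] t 3.2 F [ 0.5 -0.6 -0.6] w -0.001
shift [-0.2705, -0.5111, -0.0278, (np.float64(-0.244), 'deg', np.float64(-11.0))] tooly -110.0 j6 1.331 pos [ 0.5496 -0.2876  0.18  ] tilt [ 0.0022 -0.0015 -1.    ] t 3.25 F [ 0.3  0.2 -0.5] w -0.0
```

View pics/w2.png

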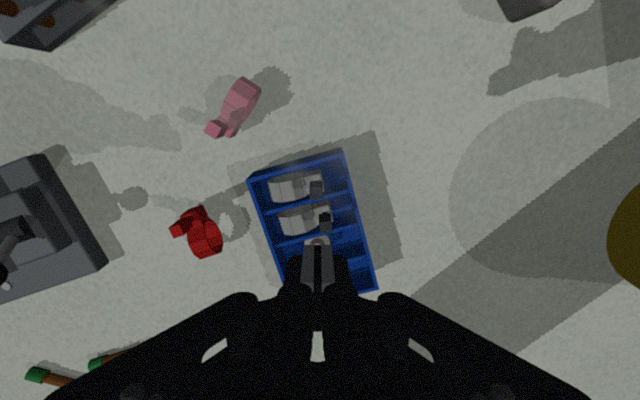

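The gripper shut on nothing, so the grasp missed. The clamps now show keys at about (316,187) and (325,219). I'll re-measure and compare.

```bash
cat >> h.py <<'E'
def keys(n="wrist",name=None,x=(.40,.60),y=(-.34,-.2)):
    p,P,i,E=look(n,name); hs=cv2.cvtColor(p,cv2.COLOR_RGB2HSV)
    roi=(P[...,0]>x[0])&(P[...,0]<x[1])&(P[...,1]>y[0])&(P[...,1]<y[1])
    for nm,lo,hi in (("key",.062,.08),("band",.0405,.05)):
        m=(roi&(P[...,2]>lo)&(P[...,2]<hi)).astype(np.uint8)
        if nm=="band": m&=(hs[...,1]<70).astype(np.uint8)
        k_,l,st,c=cv2.connectedComponentsWithStats(m)
        for k in range(1,k_):
            if st[k,4]>30:
                q=P[l==k]; (cx,cy),wh,a=cv2.minAreaRect((q[:,:2]*1000).astype(np.float32))
                print(n,nm,st[k],"med",np.median(q,0).round(4),"rect",round(cx,1),round(cy,1),np.round(wh,1),round(a,1))
E
python3 - <<'E'
from h import *
keys();keys("top")
i=ctrl.camera_info("wrist"); H=np.linalg.inv(i["hand_eye"])
for z in (0,.011): 
    c=H@[0,0,z,1]; print(c[0]/c[2]*i["fx"]+i["cx"],c[1]/c[2]*i["fy"]+i["cy"])
E
```

```text
wrist key [310 184  14  15 201] med [ 0.5504 -0.2878  0.0697] rect 549.4 -287.7 [11.6 11.8] 70.2
wrist key [319 218  15  16 191] med [ 0.5168 -0.2849  0.0696] rect 515.4 -284.7 [12.  12.2] 77.7
wrist band [272 178  30  24 450] med [ 0.5539 -0.2592  0.0433] rect 554.1 -258.4 [24.8 20.5] 81.1
wrist band [285 212  27  23 420] med [ 0.5181 -0.2565  0.0434] rect 517.7 -256.0 [24.4 20.5] 84.9
top key [477 181   8   8  47] med [ 0.5484 -0.2851  0.071 ] rect 548.9 -286.2 [12.3 12.4] 65.5
315.9873983163682 244.5572233785516
316.0549637769178 236.58167483096992
```

Run:
```python
from h import *
s,T=pose(); p,P,i,E=look("wrist","w3")
for v in range(230,330,8):
    for u in (306,318,330):
        print(v,u,((P[v,u]-T[:3,3])@T[:3,:3]*1000).round(0),end=" | ")
    print()
cv2.imwrite("pics/w3c.png",cv2.resize(p[160:320,240:400,::-1],None,fx=3.6,fy=3.6,interpolation=cv2.INTER_CUBIC))
```

```text
230 306 [-46. -10. 133.] | 230 318 [-53.   2. 149.] | 230 330 [-36.  12. 109.] | 
238 306 [-60. -11. 144.] | 238 318 [-67.   2. 160.] | 238 330 [-72.  15. 172.] | 
246 306 [ 11.  -5. -24.] | 246 318 [ 11.   1. -25.] | 246 330 [ 11.   7. -25.] | 
254 306 [ 10.  -4. -32.] | 254 318 [ 10.   1. -32.] | 254 330 [ 11.   6. -34.] | 
262 306 [ 10.  -4. -39.] | 262 318 [ 11.   1. -40.] | 262 330 [ 11.   6. -41.] | 
270 306 [ 11.  -4. -48.] | 270 318 [ 10.   1. -47.] | 270 330 [ 11.   6. -48.] | 
278 306 [ 11.  -4. -54.] | 278 318 [ 11.   1. -53.] | 278 330 [ 11.   6. -53.] | 
286 306 [ 12.  -3. -60.] | 286 318 [ 10.   1. -57.] | 286 330 [ 12.   5. -61.] | 
294 306 [ 12.  -3. -66.] | 294 318 [  6.   1. -58.] | 294 330 [ 12.   5. -66.] | 
302 306 [ 12.  -3. -70.] | 302 318 [  2.   1. -56.] | 302 330 [ 12.   5. -71.] | 
310 306 [ 12.  -3. -75.] | 310 318 [ -1.   1. -56.] | 310 330 [ 12.   5. -74.] | 
318 306 [ 12.  -3. -78.] | 318 318 [ -5.   1. -57.] | 318 330 [ 12.   5. -79.] | 
326 306 [ 10.  -3. -81.] | 326 318 [ -9.   1. -56.] | 326 330 [ 12.   4. -83.] |
```

View pics/w3c.png

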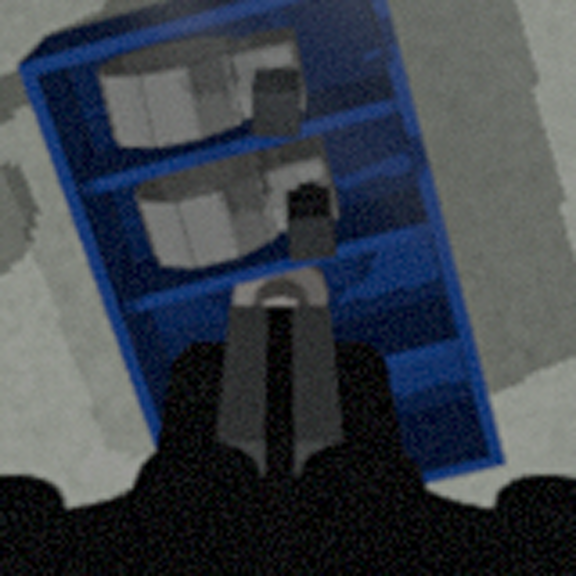

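The depth image puts the shut fingertips about 23 mm behind the TCP (tool z ≈ -23), not 11 mm ahead. That explains why they closed above the key without touching it. I'll go lower and check that this holds.

Call:
{"fn": "send_rows", "kwargs": {
  "commands": [0.45, 0, 0, 0.1, 0, 0.45, 0, 0, 0.15, 0, 0.45, 0, 0, 0.18, 0, 0.45, 0, 0, 0.2, 0, 0.45, 0, 0, 0.2, 0, 0, 0, 0, 0.2, 0, 0, 0, 0, 0.2, 0, 0, 0, 0, 0.2, 0]
}}

```text
time_s: 4.4
tool_pos: [0.5497, -0.2878, 0.0298]
ee_rot: [0.985, -0.174, 0.001, 0.0]
wrist_force: [-1.1, 0.5, 6.5]
grip_width: 0.124
```

Call:
{"fn": "send_rows", "kwargs": {
  "commands": [0, 0, 0, -0.02, 0, 0, 0, 0, -0.06, 0, 0, 0, 0, -0.12, 0, 0, 0, 0, -0.18, 0, 0, 0, 0, -0.2, 0, 0, 0, 0, -0.2, 0]
}}

```text
time_s: 5.15
tool_pos: [0.5492, -0.2874, 0.1794]
ee_rot: [0.985, -0.174, 0.001, 0.0]
wrist_force: [-1.4, 0.5, -1.1]
grip_width: 0.125
```

Run:
```python
from h import *
s,T=pose(); p,P,i,E=look("wrist","w4")
cv2.imwrite("pics/w4c.png",cv2.resize(p[140:320,200:420,::-1],None,fx=3,fy=3,interpolation=cv2.INTER_CUBIC))
for v in range(224,300,6):
    print(v,[((P[v,u]-T[:3,3])@T[:3,:3]*1000).round(0).tolist() for u in (290,306,318,330)])
go(0.47,0.172-.029,0.2,-101)
```

```text
224 [[5.0, -16.0, 18.0], [8.0, -6.0, 10.0], [10.0, 1.0, 6.0], [-30.0, 12.0, 107.0]]
230 [[1.0, -16.0, 19.0], [9.0, -5.0, 0.0], [10.0, 1.0, -2.0], [-36.0, 12.0, 108.0]]
236 [[7.0, -14.0, -4.0], [7.0, -5.0, -5.0], [8.0, 1.0, -5.0], [-71.0, 15.0, 175.0]]
242 [[5.0, -14.0, -7.0], [4.0, -5.0, -5.0], [4.0, 1.0, -6.0], [-4.0, 8.0, 12.0]]
248 [[2.0, -14.0, -8.0], [10.0, -5.0, -26.0], [4.0, 1.0, -12.0], [11.0, 7.0, -27.0]]
254 [[-2.0, -14.0, -8.0], [10.0, -4.0, -32.0], [6.0, 1.0, -24.0], [10.0, 6.0, -32.0]]
260 [[7.0, -12.0, -32.0], [7.0, -4.0, -32.0], [6.0, 1.0, -29.0], [11.0, 6.0, -39.0]]
266 [[10.0, -11.0, -43.0], [6.0, -4.0, -35.0], [6.0, 1.0, -34.0], [11.0, 6.0, -44.0]]
272 [[11.0, -10.0, -49.0], [5.0, -4.0, -39.0], [5.0, 1.0, -39.0], [8.0, 6.0, -43.0]]
278 [[11.0, -10.0, -54.0], [3.0, -4.0, -40.0], [3.0, 1.0, -40.0], [6.0, 6.0, -44.0]]
284 [[12.0, -9.0, -59.0], [-0.0, -4.0, -40.0], [-0.0, 1.0, -40.0], [3.0, 6.0, -46.0]]
290 [[12.0, -9.0, -63.0], [-3.0, -4.0, -39.0], [-4.0, 1.0, -39.0], [1.0, 6.0, -47.0]]
296 [[12.0, -9.0, -67.0], [-8.0, -4.0, -37.0], [-133.0, 2.0, 149.0], [-2.0, 6.0, -47.0]]
shift [-0.295, -0.5031, -0.029, (np.float64(-0.2), 'deg', np.float64(-9.0))] tooly -110.0 j6 1.331 pos [ 0.5488 -0.2872  0.1781] tilt [-7.e-04  4.e-04 -1.e+00] t 5.2 F [-0.5  0.1 -1.8] w 0.119
```

View pics/w4c.png

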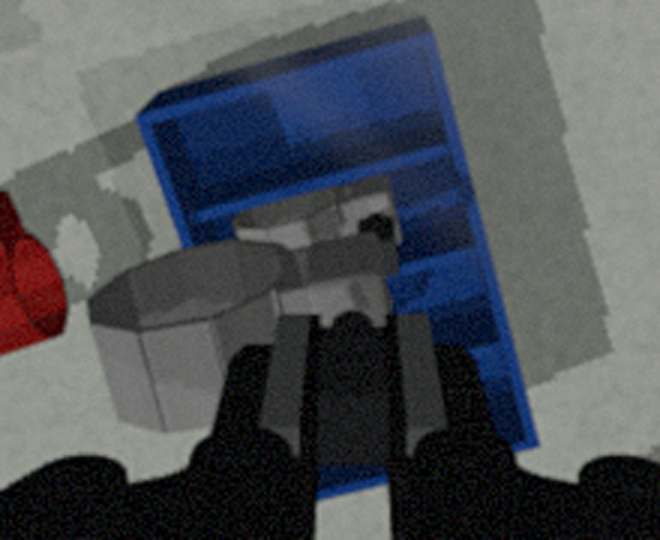

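The clamp is held by its key (width 0.12), with the key top at tool z ≈ -40 mm, so the bore centre is 6 mm below the TCP. I'll carry it to the manifold and measure the stubs on the way.

Call:
{"fn": "send_rows", "kwargs": {
  "commands": [0, -0.27, -0.51, -0.03, -0.178, 0, -0.27, -0.51, -0.03, -0.178, 0, -0.27, -0.51, -0.03, -0.178, 0, -0.27, -0.51, -0.03, -0.178, 0, -0.27, -0.51, -0.03, -0.178, 0, -0.27, -0.51, -0.03, -0.178, 0, -0.27, -0.51, -0.03, -0.178, 0, -0.27, -0.51, -0.03, -0.178]
}}

```text
time_s: 6.2
tool_pos: [0.4883, 0.1443, 0.1997]
ee_rot: [0.995, -0.102, -0.001, 0.0]
wrist_force: [1.1, 0.2, -1.2]
grip_width: 0.122
```

Run:
```python
from h import *
s,T=pose(); p,P,i,E=look("wrist","w5"); np.save("pics/w5.npy",P)
go(0.47,0.172-.029,0.2,-101)
```

```text
shift [-0.0246, 0.0046, -0.0004, (np.float64(-0.018), 'deg', np.float64(-0.8))] tooly -101.8 j6 1.931 pos [0.4888 0.1426 0.1997] tilt [-2.7e-03 -6.0e-04 -1.0e+00] t 6.25 F [-0.4 -0.5 -1.5] w 0.127
```

View pics/w5.png

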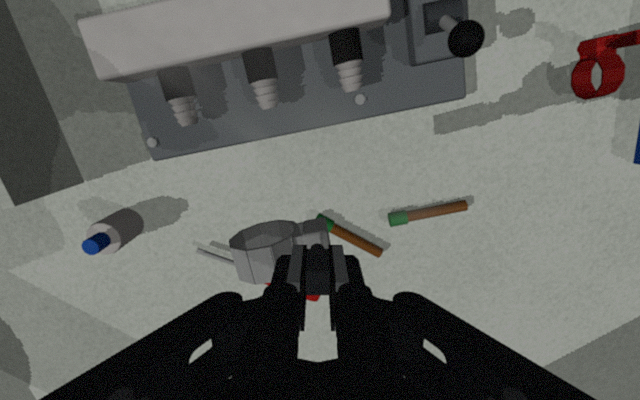

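The view shows stub2 near (180,95), stub1 near (262,78), stub0 near (347,60) and the ball at (466,38). I'll get the stub axes, block face and ball from the depth.

Run:
```python
from h import *
P=np.load("pics/w5.npy"); hs=cv2.cvtColor(cv2.imread("pics/w5.png"),cv2.COLOR_BGR2HSV)
z=P[...,2]
def fit(Q):
    a=np.polyfit(Q[:,1],Q[:,0],1); return a
for n,c in (("stub2",(155,205)),("stub1",(240,282)),("stub0",(325,368))):
    m=np.zeros_like(z,bool); m[20:130,c[0]:c[1]]=1
    m&=(z>.034)&(z<.062)&(P[...,0]>.53)
    Q=P[m]; top=[]
    print(n,len(Q),"x",np.percentile(Q[:,0],[1,99]).round(4),"zmax",np.percentile(Q[:,2],98).round(4))
    for x0 in np.arange(.545,.6,.006):
        q=Q[abs(Q[:,0]-x0)<.003]
        if len(q)>8: print("  x%.3f ymid %.4f w %.4f ztop %.4f n%d"%(x0,(q[:,1].max()+q[:,1].min())/2,np.ptp(q[:,1]),np.percentile(q[:,2],95),len(q)))
m=(abs(z-.065)<.003)&(P[...,0]>.57)&(P[...,1]<.33)&(P[...,1]>.0)
Q=P[m]; fr=[]
for y0 in np.arange(.07,.29,.01):
    q=Q[abs(Q[:,1]-y0)<.005]
    if len(q)>5: fr.append((y0,q[:,0].min()))
fr=np.array(fr); a=np.polyfit(fr[:,1-1],fr[:,1],1); print("front x = %.4f*y+%.4f"%tuple(a),"yaw",-np.degrees(np.arctan(a[0])),"resid",np.std(fr[:,1]-np.polyval(a,fr[:,0])),"ztop",np.median(Q[:,2]))
m=(z>.08)&(P[...,1]<.06)&(P[...,0]>.53)&(P[...,1]>-.1); Q=P[m]; print("ball",Q.min(0).round(4),Q.max(0).round(4),np.median(Q,0).round(4))
# held clamp
s,T=pose(); L=(P-T[:3,3])@T[:3,:3]*1000
m=np.zeros_like(z,bool); m[215:285,225:335]=1; m&=(L[...,2]>-20)&(L[...,2]<30)&(L[...,2]>-20)
q=L[m&(abs(L[...,2]+13)<4)]; print("band top",len(q),cv2.minAreaRect(q[:,:2].astype(np.float32)))
```

```text
stub2 1814 x [0.5669 0.6172] zmax 0.0609
  x0.569 ymid 0.2532 w 0.0180 ztop 0.0545 n127
  x0.575 ymid 0.2530 w 0.0205 ztop 0.0558 n150
  x0.581 ymid 0.2532 w 0.0206 ztop 0.0556 n150
  x0.587 ymid 0.2528 w 0.0219 ztop 0.0565 n167
  x0.593 ymid 0.2531 w 0.0264 ztop 0.0592 n221
  x0.599 ymid 0.2530 w 0.0266 ztop 0.0593 n226
stub1 1733 x [0.5663 0.6168] zmax 0.0607
  x0.563 ymid 0.1731 w 0.0109 ztop 0.0520 n13
  x0.569 ymid 0.1740 w 0.0188 ztop 0.0545 n124
  x0.575 ymid 0.1741 w 0.0211 ztop 0.0557 n144
  x0.581 ymid 0.1741 w 0.0220 ztop 0.0558 n157
  x0.587 ymid 0.1738 w 0.0239 ztop 0.0569 n166
  x0.593 ymid 0.1737 w 0.0273 ztop 0.0593 n221
  x0.599 ymid 0.1738 w 0.0273 ztop 0.0594 n218
stub0 1824 x [0.5656 0.6161] zmax 0.0608
  x0.563 ymid 0.0946 w 0.0131 ztop 0.0527 n25
  x0.569 ymid 0.0947 w 0.0186 ztop 0.0549 n136
  x0.575 ymid 0.0943 w 0.0224 ztop 0.0556 n152
  x0.581 ymid 0.0947 w 0.0211 ztop 0.0557 n156
  x0.587 ymid 0.0943 w 0.0271 ztop 0.0575 n198
  x0.593 ymid 0.0944 w 0.0275 ztop 0.0592 n227
  x0.599 ymid 0.0944 w 0.0277 ztop 0.0593 n232
front x = 0.0088*y+0.6148 yaw -0.5019656764901147 resid 0.00022278737226878075 ztop 0.06466106160591345
ball [ 0.5709 -0.0016  0.0805] [0.5964 0.0225 0.1085] [0.5833 0.0132 0.103 ]
band top 1451 ((-4.904569149017334, -19.159440994262695), (49.90411376953125, 21.234588623046875), 79.710693359375)
```

All three stubs fit the spec: cuff top 59 mm, tips at x = 0.565, block face at x = 0.616, yaw about -0.5°. The held clamp's yaw is about -1.5°. First target is stub2, with the key at y = 0.224.

```bash
python3 -c "
from h import *
go(.535,.224,.14,-100.8);go(.535,.224,.0515,-100.8)"
```

```text
shift [0.0383, -0.1189, 0.0794, (np.float64(-0.022), 'deg', np.float64(-1.0))] tooly -101.8 j6 1.931 pos [0.4888 0.1426 0.1997] tilt [-2.7e-03 -6.0e-04 -1.0e+00] t 6.25 F [-0.4 -0.5 -1.5] w 0.127
shift [0.0386, -0.119, 0.1974, (np.float64(-0.022), 'deg', np.float64(-1.0))] tooly -101.8 j6 1.931 pos [0.4888 0.1426 0.1997] tilt [-2.7e-03 -6.0e-04 -1.0e+00] t 6.25 F [-0.4 -0.5 -1.5] w 0.127
```

Call:
{"fn": "send_rows", "kwargs": {
  "commands": [0, 0.038, -0.119, 0.03, -0.022, 0, 0.038, -0.119, 0.08, -0.022, 0, 0.038, -0.119, 0.13, -0.022, 0, 0.038, -0.119, 0.17, -0.022, 0, 0.038, -0.119, 0.19, -0.022, 0, 0.038, -0.119, 0.196, -0.022, 0, 0.038, -0.119, 0.196, -0.022]
}}

```text
time_s: 7.12
tool_pos: [0.5366, 0.2222, 0.0546]
ee_rot: [0.995, -0.096, 0.0, -0.0]
wrist_force: [0.2, 0.3, -1.5]
grip_width: 0.125
```

Run:
```python
from h import *
p,P,i,E=look("scene","s2")
cv2.imwrite("pics/s2c.png",cv2.resize(p[190:340,230:430,::-1],None,fx=3.5,fy=3.5,interpolation=cv2.INTER_CUBIC))
go(.6055,.2235,.0515,-100.8)
```

```text
shift [0.0897, -0.0189, 0.0048, (np.float64(-0.005), 'deg', np.float64(-0.2))] tooly -101.0 j6 2.042 pos [0.5367 0.2224 0.055 ] tilt [ 1.2e-03  2.0e-04 -1.0e+00] t 7.17 F [-0.2  0.5 -1.7] w 0.12
```

View pics/s2c.png

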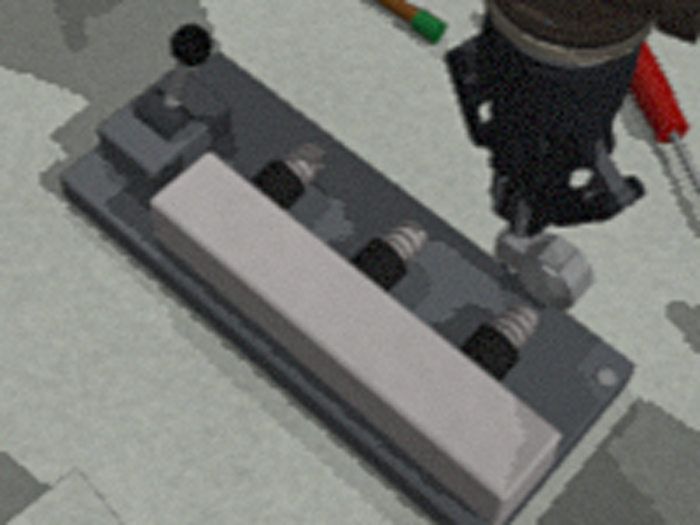

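The scene crop shows the clamp (band at about (555,265)) just ahead of stub2's tip. I'll slide it on slowly.

Call:
{"fn": "send_rows", "kwargs": {
  "commands": [0, 0.0, -0.002, 0.004, -0.005, 0, 0.015, -0.004, 0.0045, -0.005, 0, 0.03, -0.007, 0.0045, -0.005, 0, 0.045, -0.01, 0.0045, -0.005, 0, 0.06, -0.013, 0.0045, -0.005, 0, 0.075, -0.016, 0.0045, -0.005, 0, 0.085, -0.018, 0.0045, -0.005, 0, 0.089, -0.019, 0.0045, -0.005]
}}

```text
time_s: 8.18
tool_pos: [0.6048, 0.2238, 0.0506]
ee_rot: [0.996, -0.094, -0.0, 0.0]
wrist_force: [0.1, -0.3, -1.1]
grip_width: 0.122
```

Run:
```python
from h import *
go(.606,.2235,.050,-100.8)
p,P,i,E=look("scene","s3"); 
cv2.imwrite("pics/s3c.png",cv2.resize(p[230:340,310:430,::-1],None,fx=4.5,fy=4.5,interpolation=cv2.INTER_CUBIC))
```

```text
shift [0.0017, 0.0001, 0.0009, (np.float64(0.0), 'deg', np.float64(0.0))] tooly -100.8 j6 2.011 pos [0.6048 0.2238 0.0506] tilt [-1.e-04 -1.e-04 -1.e+00] t 8.18 F [ 0.1 -0.3 -1.1] w 0.122
```

View pics/s3c.png

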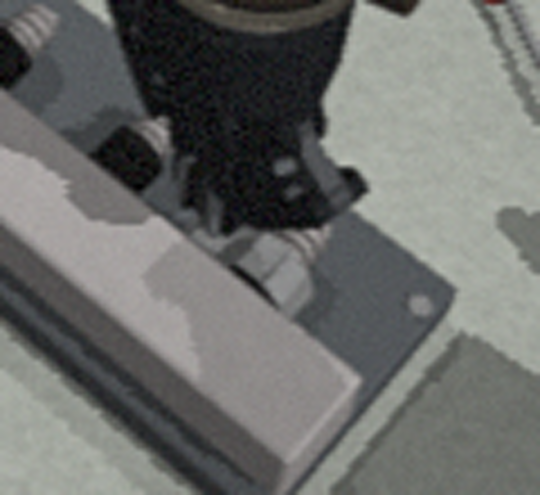

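The band is over stub2's cuff next to the block face. I'll press it home, turn about 0.5 rad, then regrip 270° back for the long turn.

Call:
{"fn": "send_rows", "kwargs": {
  "commands": [0, 0.002, 0, 0.0005, 0, 0, 0.002, 0, 0.0005, 0.22, 0, 0.002, 0, 0.0005, 0.44, 0, 0.002, 0, 0.0005, 0.637, 0, 0.002, 0, 0.0005, 0.637]
}}

```text
time_s: 8.85
tool_pos: [0.6056, 0.2237, 0.0504]
ee_rot: [0.942, -0.337, -0.0, 0.0]
wrist_force: [0.4, 0.1, -0.8]
grip_width: 0.122
```

Run:
```python
from h import *
go(.606,.2235,.050,-129.4)
print(ctrl.sense()["torque"])
```

```text
shift [0.0005, -0.0002, 0.0005, (np.float64(0.001), 'deg', np.float64(0.0))] tooly -129.4 j6 2.509 pos [0.6056 0.2237 0.0504] tilt [-3.e-04 -2.e-04 -1.e+00] t 8.85 F [ 0.4  0.1 -0.8] w 0.122
[-0.04884931 -0.00217253  0.02024919]
```

Call:
{"fn": "send_rows", "kwargs": {
  "commands": [0.4, 0, 0, 0, 0, 0.4, 0, 0, 0, 0, 0.4, 0, 0, 0, 0]
}}

```text
time_s: 9.22
tool_pos: [0.606, 0.2235, 0.0505]
ee_rot: [0.942, -0.337, 0.0, -0.0]
wrist_force: [-0.4, -0.2, 0.5]
grip_width: 0.402
```

Call:
{"fn": "send_rows", "kwargs": {
  "commands": [0.4, 0, 0, 0, -1, 0.4, 0, 0, 0, -1, 0.4, 0, 0, 0, -1, 0.4, 0, 0, 0, -1, 0.4, 0, 0, 0, -1]
}}

```text
time_s: 9.85
tool_pos: [0.606, 0.2236, 0.0505]
ee_rot: [0.999, 0.049, 0.0, 0.0]
wrist_force: [0.2, -0.9, -1.0]
grip_width: 0.404
```

Call:
{"fn": "send_rows", "kwargs": {
  "commands": [0.4, 0, 0, 0, -1, 0.4, 0, 0, 0, -1, 0.4, 0, 0, 0, -1, 0.4, 0, 0, 0, -1, 0.4, 0, 0, 0, -1]
}}

```text
time_s: 10.48
tool_pos: [0.606, 0.2236, 0.0505]
ee_rot: [0.905, 0.426, 0.0, 0.0]
wrist_force: [0.7, 0.9, 0.8]
grip_width: 0.401
```

Run:
```python
from h import *
go(.606,.2235,.050,-129.4)
keys("wrist","w6",x=(.56,.64),y=(.19,.3))
keys("top","t6",x=(.56,.64),y=(.19,.3))
p,P,i,E=look("scene","s6")
cv2.imwrite("pics/s6c.png",cv2.resize(p[230:340,310:430,::-1],None,fx=4,fy=4,interpolation=cv2.INTER_CUBIC))
```

```text
shift [-0.0, 0.0001, 0.0006, (np.float64(1.997), 'deg', np.float64(89.9))] tooly -39.5 j6 0.942 pos [0.606  0.2236 0.0505] tilt [ 1.e-04 -1.e-04 -1.e+00] t 10.47 F [0.7 0.9 0.8] w 0.401
wrist key [ 232   90  177  202 9026] med [0.6304 0.2551 0.0647] rect 625.8 245.0 [110.   28.4] 90.0
wrist key [ 256  188   52   48 1268] med [0.6072 0.2526 0.0636] rect 606.9 252.1 [18.8 20.4] 88.5
wrist key [266 246  18  46 170] med [0.5955 0.2398 0.0769] rect 592.8 234.3 [23.8  6.3] 66.2
wrist key [304 248  26  14 308] med [0.6094 0.2277 0.0737] rect 609.2 227.6 [ 1.9 12. ] 50.8
wrist band [248 167  25  22 136] med [0.6058 0.2714 0.0473] rect 606.0 271.1 [ 2.6 17. ] 87.2
wrist band [221 206  25  32 161] med [0.5792 0.2632 0.0475] rect 578.0 262.7 [22.2  5.1] 1.6
top key [254 147   4  12  45] med [0.6272 0.1955 0.0661] rect 628.1 194.9 [23.8  7.5] 0.5
```

View pics/s6c.png

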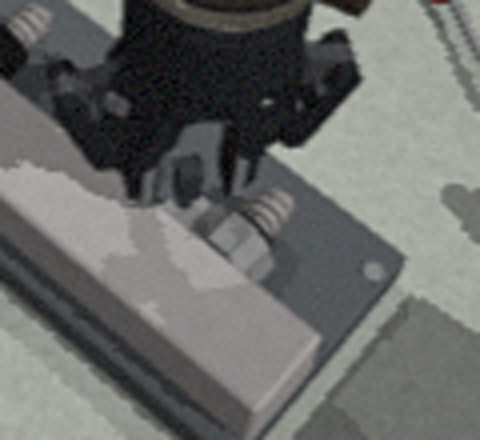

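The band sits square on the cuff (band centre (607,252) mm, yaw about -1.5°). The key flats are at 51°, so the screw really turned, to about 0.67 rad. I'll rewind another 180°, grip and turn.

Call:
{"fn": "send_rows", "kwargs": {
  "commands": [0.4, 0, 0, 0, -1, 0.4, 0, 0, 0, -1, 0.4, 0, 0, 0, -1, 0.4, 0, 0, 0, -1, 0.4, 0, 0, 0, -1]
}}

```text
time_s: 11.25
tool_pos: [0.6059, 0.2236, 0.0504]
ee_rot: [0.673, 0.74, 0.0, 0.0]
wrist_force: [0.0, 0.0, 0.2]
grip_width: 0.394
```

Call:
{"fn": "send_rows", "kwargs": {
  "commands": [0.4, 0, 0, 0, -1, 0.4, 0, 0, 0, -1, 0.4, 0, 0, 0, -1, 0.4, 0, 0, 0, -1, 0.4, 0, 0, 0, -1]
}}

```text
time_s: 11.88
tool_pos: [0.6059, 0.2236, 0.0504]
ee_rot: [0.339, 0.941, -0.0, 0.0]
wrist_force: [-0.7, -0.7, 0.5]
grip_width: 0.398
```

Call:
{"fn": "send_rows", "kwargs": {
  "commands": [0.4, 0, 0, 0, -1, 0.4, 0, 0, 0, -1, 0.4, 0, 0, 0, -1, 0.4, 0, 0, 0, -1, 0.4, 0, 0, 0, -1]
}}

```text
time_s: 12.5
tool_pos: [0.6059, 0.2236, 0.0504]
ee_rot: [-0.046, 0.999, -0.0, 0.0]
wrist_force: [0.5, -0.3, 0.3]
grip_width: 0.401
```

Call:
{"fn": "send_rows", "kwargs": {
  "commands": [0.4, 0, 0, 0, -1, 0.4, 0, 0, 0, -1, 0.4, 0, 0, 0, -1, 0.4, 0, 0, 0, -1, 0.4, 0, 0, 0, -1, 0, 0, 0, 0, -1, 0, 0, 0, 0, -1, 0, 0, 0, 0, -1]
}}

```text
time_s: 13.5
tool_pos: [0.6059, 0.2236, 0.0506]
ee_rot: [-0.426, 0.905, -0.0, 0.0]
wrist_force: [-1.3, 0.5, 3.0]
grip_width: 0.124
```

Run:
```python
from h import *
go(.606,.2235,.050,-129.4)
```

```text
shift [0.0001, -0.0002, 0.0008, (np.float64(1.997), 'deg', np.float64(89.9))] tooly 140.5 j6 -2.2 pos [0.6059 0.2236 0.0506] tilt [ 1.e-04 -0.e+00 -1.e+00] t 13.5 F [-1.3  0.5  3. ] w 0.124
```

Call:
{"fn": "send_rows", "kwargs": {
  "commands": [0, 0, 0, 0, 0.2, 0, 0, 0, 0, 0.4, 0, 0, 0, 0, 0.6, 0, 0, 0, 0, 0.8, 0, 0, 0, 0, 1]
}}

```text
time_s: 14.12
tool_pos: [0.6058, 0.2237, 0.0506]
ee_rot: [-0.045, 0.999, -0.0, -0.0]
wrist_force: [-1.5, 0.7, 2.7]
grip_width: 0.122
```

Call:
{"fn": "send_rows", "kwargs": {
  "commands": [0, 0, 0, 0, 0.2, 0, 0, 0, 0, 0.4, 0, 0, 0, 0, 0.6, 0, 0, 0, 0, 0.8, 0, 0, 0, 0, 1]
}}

```text
time_s: 14.75
tool_pos: [0.6058, 0.224, 0.0506]
ee_rot: [0.34, 0.94, 0.0, -0.0]
wrist_force: [-2.8, 4.2, 2.3]
grip_width: 0.119
```

Call:
{"fn": "send_rows", "kwargs": {
  "commands": [0, 0, 0, 0, 0.2, 0, 0, 0, 0, 0.4, 0, 0, 0, 0, 0.6, 0, 0, 0, 0, 0.8, 0, 0, 0, 0, 1]
}}

```text
time_s: 15.38
tool_pos: [0.606, 0.2246, 0.0506]
ee_rot: [0.674, 0.738, 0.001, -0.0]
wrist_force: [-1.1, 7.1, 1.4]
grip_width: 0.122
```

Call:
{"fn": "send_rows", "kwargs": {
  "commands": [0, 0, 0, 0, 0.2, 0, 0, 0, 0, 0.4, 0, 0, 0, 0, 0.6, 0, 0, 0, 0, 0.8, 0, 0, 0, 0, 1, 0, 0, 0, 0, 1]
}}

```text
time_s: 16.12
tool_pos: [0.6062, 0.2249, 0.0507]
ee_rot: [0.905, 0.425, 0.001, -0.0]
wrist_force: [0.1, 5.9, 2.8]
grip_width: 0.124
```

Run:
```python
from h import *
go(.606,.2235,.050,-39.5)
print(ctrl.sense()["torque"])
```

```text
shift [-0.0015, 0.001, 0.0009, (np.float64(-0.003), 'deg', np.float64(-0.1))] tooly -39.6 j6 0.943 pos [0.6062 0.2249 0.0507] tilt [ 0.0012  0.0015 -1.    ] t 16.12 F [0.1 5.9 2.8] w 0.124
[1.30191232 0.00663191 0.04161772]
```

Call:
{"fn": "send_rows", "kwargs": {
  "commands": [0, 0, 0, 0, 0.2, 0, 0, 0, 0, 0.4, 0, 0, 0, 0, 0.6, 0, 0, 0, 0, 0.75, 0, 0, 0, 0, 0.75]
}}

```text
time_s: 16.75
tool_pos: [0.6064, 0.2251, 0.0508]
ee_rot: [0.989, 0.145, 0.001, -0.001]
wrist_force: [-0.0, 8.7, 2.4]
grip_width: 0.12
```

Run:
```python
from h import *
go(.606,.2235,.050,-39.5)
print(ctrl.sense()["torque"])
```

```text
shift [-0.0011, 0.0019, 0.0011, (np.float64(-0.753), 'deg', np.float64(-33.9))] tooly -73.4 j6 1.532 pos [0.6064 0.2251 0.0508] tilt [ 0.002  0.002 -1.   ] t 16.75 F [-0.   8.7  2.4] w 0.12
[ 1.74991597 -0.17310153 -0.03512435]
```

Call:
{"fn": "send_rows", "kwargs": {
  "commands": [0, 0, -0.002, 0, 0.1, 0, 0, -0.002, 0, 0.2, 0, 0, -0.002, 0, 0.2, 0, 0, -0.002, 0, 0.2]
}}

```text
time_s: 17.25
tool_pos: [0.6062, 0.2254, 0.0509]
ee_rot: [0.998, 0.069, 0.001, -0.0]
wrist_force: [2.8, 4.1, 5.3]
grip_width: 0.118
```

Run:
```python
from h import *
go(.606,.2235,.050,-39.5)
print(ctrl.sense()["torque"])
```

```text
shift [-0.0007, 0.0025, 0.0012, (np.float64(-0.947), 'deg', np.float64(-42.6))] tooly -82.1 j6 1.687 pos [0.6062 0.2254 0.0509] tilt [ 2.e-03  7.e-04 -1.e+00] t 17.25 F [2.8 4.1 5.3] w 0.118
[ 0.95623578 -0.52432445  0.02912462]
```

Call:
{"fn": "send_rows", "kwargs": {
  "commands": [0.4, 0, 0, 0, 0, 0.4, 0, 0, 0, 0, 0.4, 0, 0, 0, 0, 0.4, 0, 0, -0.05, 0, 0.4, -0.06, 0, -0.12, 0, 0.4, -0.12, 0, -0.18, 0, 0.4, -0.12, 0, -0.18, 0]
}}

```text
time_s: 18.12
tool_pos: [0.5151, 0.2128, 0.1884]
ee_rot: [0.998, 0.068, 0.002, -0.0]
wrist_force: [0.7, -1.1, -0.9]
grip_width: 0.395
```

Run:
```python
from h import *
s,T=pose(); p,P,i,E=look("wrist","w7"); np.save("pics/w7.npy",P)
cv2.imwrite("pics/w7c.png",cv2.resize(p[0:220,200:480,::-1],None,fx=2.6,fy=2.6,interpolation=cv2.INTER_CUBIC))
z=P[...,2]
for nm,lo,hi in (("key",.078,.098),("band",.0605,.075)):
    m=((z>lo)&(z<hi)&(P[...,1]>.19)&(P[...,1]<.3)&(P[...,0]>.58)&(P[...,0]<.6155)).astype(np.uint8)
    n,l,st,c=cv2.connectedComponentsWithStats(m)
    for k in range(1,n):
        if st[k,4]>20:
            q=P[l==k]; print(nm,st[k],np.median(q,0).round(4),cv2.minAreaRect((q[:,:2]*1000).astype(np.float32)))
keys("top","t7")
go(.5155,-.2848,.12,77)
```

```text
key [310  73  16  18 261] [0.6055 0.2244 0.09  ] ((605.4929809570312, 224.52047729492188), (11.945301055908203, 11.539651870727539), 9.033270835876465)
band [273  65  23  27 457] [0.606  0.2535 0.0643] ((605.7496948242188, 253.85775756835938), (19.28114891052246, 18.583148956298828), 0.4440459609031677)
top key [477 197   8   7  45] med [ 0.5147 -0.2824  0.0705] rect 514.6 -283.1 [11.9 12. ] 76.2
top band [455 197  15  10 110] med [ 0.5171 -0.2541  0.0445] rect 517.6 -254.6 [30.2 20.1] 84.6
shift [-0.0915, 0.6571, 0.0881, (np.float64(0.463), 'deg', np.float64(20.8))] tooly -82.2 j6 1.707 pos [0.5163 0.2128 0.1862] tilt [ 1.5e-03  2.0e-04 -1.0e+00] t 18.23 F [ 0.   0.3 -0.4] w 0.396
```

View pics/w7c.png

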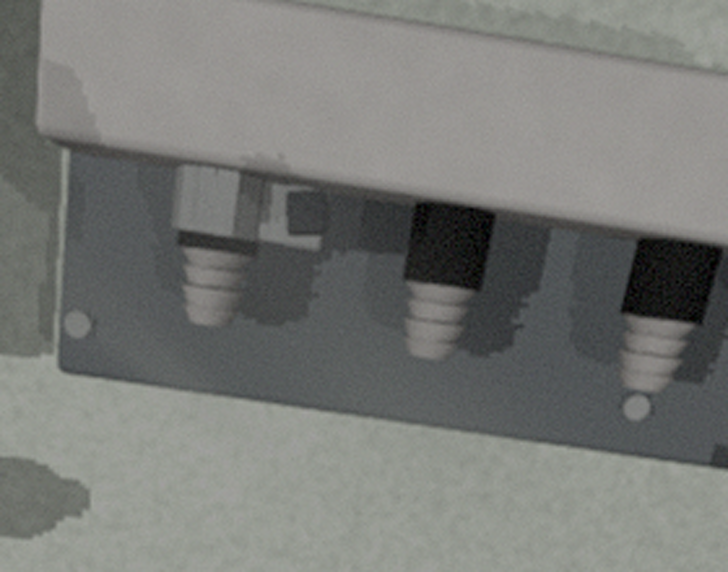

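Clamp 1 on stub2 measures: band centre (606,254) mm, square, key flats at 9°, so the screw is at about 4.55 rad. Next is the second clamp, key at (515.4,-284.8).

Call:
{"fn": "send_rows", "kwargs": {
  "commands": [0.45, -0.0915, 0.657, 0.08, 0.463, 0.45, -0.0915, 0.657, 0.08, 0.463, 0.45, -0.0915, 0.657, 0.08, 0.463, 0.45, -0.0915, 0.657, 0.08, 0.463, 0.45, -0.0915, 0.657, 0.08, 0.463, 0.45, -0.0915, 0.657, 0.08, 0.463, 0.45, -0.0915, 0.657, 0.08, 0.463, 0.45, -0.0915, 0.657, 0.08, 0.463]
}}

```text
time_s: 19.23
tool_pos: [0.5151, -0.2862, 0.1234]
ee_rot: [0.994, -0.114, -0.001, -0.001]
wrist_force: [0.7, 0.1, 0.2]
grip_width: 0.451
```

Call:
{"fn": "send_rows", "kwargs": {
  "commands": [0.45, 0, 0, 0, 0, 0.45, 0, 0, 0, 0]
}}

```text
time_s: 19.48
tool_pos: [0.515, -0.2837, 0.1239]
ee_rot: [0.993, -0.114, -0.001, -0.001]
wrist_force: [0.2, 1.0, 0.6]
grip_width: 0.446
```

Run:
```python
from h import *
keys("wrist","w8");keys("top")
go(.5155,-.2848,.029,77)
```

```text
wrist key [310 201  16  18 286] med [ 0.5167 -0.2848  0.0696] rect 515.7 -284.7 [11.  11.9] 77.4
wrist band [267 191  32  28 660] med [ 0.5181 -0.2563  0.0434] rect 517.9 -255.6 [24.5 20.7] 86.4
shift [0.0009, 0.0028, 0.1279, (np.float64(0.001), 'deg', np.float64(0.0))] tooly -103.0 j6 1.183 pos [ 0.5154 -0.2827  0.1249] tilt [-1.e-03  7.e-04 -1.e+00] t 19.57 F [-0.9 -0.4  0.1] w 0.455
```

Call:
{"fn": "send_rows", "kwargs": {
  "commands": [0.45, 0.001, 0.0025, 0.05, 0, 0.45, 0.001, 0.0025, 0.09, 0, 0.45, 0.001, 0.0025, 0.115, 0, 0.45, 0.001, 0.0025, 0.127, 0, 0.45, 0.001, 0.0025, 0.127, 0, 0, 0.001, 0.0025, 0.127, 0, 0, 0.001, 0.0025, 0.127, 0, 0, 0.001, 0.0025, 0.127, 0]
}}

```text
time_s: 20.58
tool_pos: [0.516, -0.2858, 0.0313]
ee_rot: [0.994, -0.113, 0.001, 0.0]
wrist_force: [0.1, 1.7, 6.9]
grip_width: 0.121
```

Call:
{"fn": "send_rows", "kwargs": {
  "commands": [0, 0, 0, -0.02, 0, 0, 0, 0, -0.06, 0, 0, 0, 0, -0.12, 0, 0, 0, 0, -0.18, 0, 0, 0, 0, -0.22, 0, 0, 0, 0, -0.22, 0]
}}

```text
time_s: 21.32
tool_pos: [0.5162, -0.2861, 0.1983]
ee_rot: [0.994, -0.113, 0.002, 0.001]
wrist_force: [0.3, -0.2, -1.6]
grip_width: 0.118
```

Run:
```python
from h import *
# stub1: key y=.1745-.029; clamp yaw -4 with tooly -103 -> want -0.5 => tooly -99.5
go(.49,.1455,.195,-99.5)
```

```text
shift [-0.1637, -0.5527, 0.0026, (np.float64(-0.078), 'deg', np.float64(-3.5))] tooly -103.0 j6 1.18 pos [ 0.5162 -0.2861  0.1983] tilt [ 0.0039 -0.0029 -1.    ] t 21.32 F [ 0.3 -0.2 -1.6] w 0.118
```

Call:
{"fn": "send_rows", "kwargs": {
  "commands": [0, -0.164, -0.553, 0, -0.078, 0, -0.164, -0.553, 0, -0.078, 0, -0.164, -0.553, 0, -0.078, 0, -0.164, -0.553, 0, -0.078, 0, -0.164, -0.553, 0, -0.078, 0, -0.164, -0.553, 0, -0.078, 0, -0.164, -0.553, 0, -0.078, 0, -0.164, -0.553, 0, -0.078]
}}

```text
time_s: 22.32
tool_pos: [0.488, 0.1493, 0.1944]
ee_rot: [0.997, -0.081, -0.001, 0.0]
wrist_force: [0.5, -1.0, -0.7]
grip_width: 0.122
```

Call:
{"fn": "send_rows", "kwargs": {
  "commands": [0, 0, 0, 0, 0, 0, 0, 0, 0, 0]
}}

```text
time_s: 22.58
tool_pos: [0.4893, 0.145, 0.195]
ee_rot: [0.996, -0.084, -0.0, 0.0]
wrist_force: [0.1, -0.5, 0.1]
grip_width: 0.119
```

Run:
```python
from h import *
s,T=pose(); p,P,i,E=look("wrist","w9")
L=(P-T[:3,3])@T[:3,:3]*1000
m=np.zeros((400,640),bool); m[200:300,200:335]=1
hs=cv2.cvtColor(p,cv2.COLOR_RGB2HSV)
q=L[m&(abs(L[...,2]+13)<4)]; r=cv2.minAreaRect(q[:,:2].astype(np.float32)); print("band top",len(q),r)
q=L[m&(L[...,2]>-16)&(L[...,2]<15)&(L[...,1]<-10)]; print("z top", np.percentile(q[:,2],[1,5,50]))
go(.535,.145,.054,-99.5)
```

```text
band top 1339 ((-3.241724967956543, -16.868541717529297), (47.71571350097656, 21.034151077270508), 82.14075469970703)
z top [-13.86837801 -13.38994067 -11.22111084]
shift [0.0601, -0.0103, 0.1881, (np.float64(-0.003), 'deg', np.float64(-0.1))] tooly -99.6 j6 1.897 pos [0.4894 0.145  0.1951] tilt [-4.e-04 -3.e-04 -1.e+00] t 22.62 F [ 0.5  0.2 -0.6] w 0.123
```

Call:
{"fn": "send_rows", "kwargs": {
  "commands": [0, 0.06, -0.01, 0.03, -0.02, 0, 0.06, -0.01, 0.08, -0.02, 0, 0.06, -0.01, 0.13, -0.02, 0, 0.06, -0.01, 0.17, -0.02, 0, 0.06, -0.01, 0.185, -0.02, 0, 0.06, -0.01, 0.19, -0.02, 0, 0.06, -0.01, 0.19, -0.02]
}}

```text
time_s: 23.5
tool_pos: [0.5353, 0.146, 0.0536]
ee_rot: [0.997, -0.075, 0.001, -0.0]
wrist_force: [1.0, -0.3, -1.0]
grip_width: 0.121
```

Run:
```python
from h import *
p,P,i,E=look("scene","s10")
cv2.imwrite("pics/s10c.png",cv2.resize(p[200:340,260:430,::-1],None,fx=3.5,fy=3.5,interpolation=cv2.INTER_CUBIC))
go(.6060,.1448,.0515,-98.8)
```

```text
shift [0.0933, -0.0124, 0.0032, (np.float64(0.004), 'deg', np.float64(0.2))] tooly -98.6 j6 1.869 pos [0.5354 0.1461 0.0538] tilt [ 1.5e-03  1.0e-04 -1.0e+00] t 23.55 F [-0.1  0.6 -0.7] w 0.116
```

Call:
{"fn": "send_rows", "kwargs": {
  "commands": [0, 0.0, 0, 0.003, 0, 0, 0.015, -0.002, 0.003, 0, 0, 0.03, -0.004, 0.003, 0, 0, 0.045, -0.006, 0.003, 0, 0, 0.06, -0.009, 0.003, 0, 0, 0.075, -0.011, 0.003, 0, 0, 0.087, -0.013, 0.003, 0, 0, 0.0935, -0.0135, 0.003, 0]
}}

```text
time_s: 24.55
tool_pos: [0.6062, 0.1458, 0.0512]
ee_rot: [0.997, -0.075, -0.0, -0.0]
wrist_force: [-5.2, 1.1, 8.8]
grip_width: 0.121
```

Call:
{"fn": "send_rows", "kwargs": {
  "commands": [0, 0.0005, 0, 0, 0, 0, 0.0005, 0, 0, 0]
}}

```text
time_s: 24.8
tool_pos: [0.6066, 0.1457, 0.0513]
ee_rot: [0.997, -0.075, 0.0, -0.0]
wrist_force: [-2.1, 0.5, 6.0]
grip_width: 0.124
```

Run:
```python
from h import *
go(.6060,.1448,.0515,-98.8)
p,P,i,E=look("scene","s11")
cv2.imwrite("pics/s11c.png",cv2.resize(p[210:340,270:430,::-1],None,fx=4,fy=4,interpolation=cv2.INTER_CUBIC))
```

```text
shift [-0.0006, 0.0013, -0.0003, (np.float64(0.004), 'deg', np.float64(0.2))] tooly -98.6 j6 1.851 pos [0.6066 0.1457 0.0513] tilt [ 6.e-04  1.e-04 -1.e+00] t 24.8 F [-2.1  0.5  6. ] w 0.124
```

View pics/s11c.png

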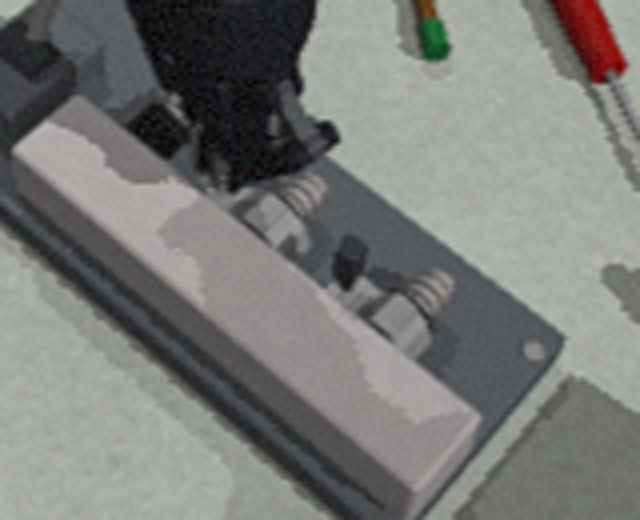

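Both clamps are on, with the second against the block face on stub1. I'll turn it 40° (to about 0.85 rad), then regrip 270° back.

Call:
{"fn": "send_rows", "kwargs": {
  "commands": [0, 0, 0, 0, 0.2, 0, 0, 0, 0, 0.4, 0, 0, 0, 0, 0.6, 0, 0, 0, 0, 0.8, 0, 0, 0, 0, 0.889, 0, 0, 0, 0, 0.889]
}}

```text
time_s: 25.6
tool_pos: [0.6063, 0.1457, 0.0513]
ee_rot: [0.911, -0.412, 0.0, 0.0]
wrist_force: [-3.4, -0.5, 8.5]
grip_width: 0.117
```

Call:
{"fn": "send_rows", "kwargs": {
  "commands": [0.4, 0, 0, 0, 0, 0.4, 0, 0, 0, 0, 0.4, 0, 0, 0, 0]
}}

```text
time_s: 25.98
tool_pos: [0.6063, 0.1456, 0.0505]
ee_rot: [0.911, -0.412, 0.0, 0.0]
wrist_force: [-0.3, 0.0, -0.3]
grip_width: 0.398
```

Call:
{"fn": "send_rows", "kwargs": {
  "commands": [0.4, 0, 0, 0, -1, 0.4, 0, 0, 0, -1, 0.4, 0, 0, 0, -1, 0.4, 0, 0, 0, -1, 0.4, 0, 0, 0, -1]
}}

```text
time_s: 26.6
tool_pos: [0.6062, 0.1456, 0.0505]
ee_rot: [1.0, -0.031, 0.0, 0.0]
wrist_force: [0.9, 0.7, 0.6]
grip_width: 0.397
```

Call:
{"fn": "send_rows", "kwargs": {
  "commands": [0.4, 0, 0, 0, -1, 0.4, 0, 0, 0, -1, 0.4, 0, 0, 0, -1, 0.4, 0, 0, 0, -1, 0.4, 0, 0, 0, -1]
}}

```text
time_s: 27.22
tool_pos: [0.6061, 0.1456, 0.0505]
ee_rot: [0.936, 0.352, -0.0, 0.0]
wrist_force: [-0.3, -0.2, 0.1]
grip_width: 0.402
```

Run:
```python
from h import *
go(.606,.2235,.050,-129.4)
keys("wrist","w12",x=(.56,.6155),y=(.11,.21))
```

```text
shift [0.0684, -0.0782, 0.0007, (np.float64(1.792), 'deg', np.float64(80.7))] tooly -48.7 j6 0.981 pos [0.6061 0.1456 0.0505] tilt [ 0.e+00 -1.e-04 -1.e+00] t 27.23 F [-0.3 -0.2  0.1] w 0.402
wrist key [ 250  198   49   44 1123] med [0.6062 0.1749 0.0636] rect 605.8 174.7 [18.5 19.3] 89.8
wrist key [266 246  18  46 170] med [0.5991 0.1632 0.0768] rect 595.1 158.4 [23.1  6.7] 58.0
wrist key [304 246  26  15 315] med [0.6105 0.1497 0.0738] rect 610.1 149.3 [ 2.5 11.9] 44.2
wrist key [352 268   2  24  38] med [0.6124 0.1277 0.0759] rect 612.2 127.6 [8.3 0.3] 41.4
wrist band [239 177  20  25 106] med [0.6053 0.1937 0.0472] rect 605.2 193.7 [ 2.1 16.3] 89.6
wrist band [225 221  20  35 142] med [0.5784 0.1833 0.0473] rect 576.4 182.7 [20.8  5.2] 2.6
```

Call:
{"fn": "send_rows", "kwargs": {
  "commands": [0.4, 0, 0, 0, -1, 0.4, 0, 0, 0, -1, 0.4, 0, 0, 0, -1, 0.4, 0, 0, 0, -1, 0.4, 0, 0, 0, -1]
}}

```text
time_s: 27.9
tool_pos: [0.6061, 0.1456, 0.0506]
ee_rot: [0.73, 0.683, 0.0, 0.0]
wrist_force: [0.3, 0.5, -0.6]
grip_width: 0.398
```

Call:
{"fn": "send_rows", "kwargs": {
  "commands": [0.4, 0, 0, 0, -1, 0.4, 0, 0, 0, -1, 0.4, 0, 0, 0, -1, 0.4, 0, 0, 0, -1, 0.4, 0, 0, 0, -1]
}}

```text
time_s: 28.52
tool_pos: [0.6061, 0.1456, 0.0505]
ee_rot: [0.414, 0.91, -0.0, 0.0]
wrist_force: [0.5, -0.5, 0.8]
grip_width: 0.394
```

Call:
{"fn": "send_rows", "kwargs": {
  "commands": [0.4, 0, 0, 0, -1, 0.4, 0, 0, 0, -1, 0.4, 0, 0, 0, -1, 0.4, 0, 0, 0, -1, 0.4, 0, 0, 0, -1]
}}

```text
time_s: 29.15
tool_pos: [0.6061, 0.1456, 0.0505]
ee_rot: [0.034, 0.999, -0.0, 0.0]
wrist_force: [1.2, -0.7, -1.0]
grip_width: 0.4
```

Call:
{"fn": "send_rows", "kwargs": {
  "commands": [0.4, 0, 0, 0, -1, 0.4, 0, 0, 0, -1, 0.4, 0, 0, 0, -1, 0.4, 0, 0, 0, -1, 0.4, 0, 0, 0, -1, 0, 0, 0, 0, -1, 0, 0, 0, 0, -1, 0, 0, 0, 0, -1]
}}

```text
time_s: 30.15
tool_pos: [0.6061, 0.1457, 0.0507]
ee_rot: [-0.352, 0.936, -0.0, 0.0]
wrist_force: [-1.7, 0.5, 3.5]
grip_width: 0.125
```

Run:
```python
from h import *
go(.606,.1457,.050,-138.6)
```

```text
shift [0.0, 0.0001, 0.0009, (np.float64(1.997), 'deg', np.float64(89.9))] tooly 131.3 j6 -2.161 pos [0.6061 0.1457 0.0507] tilt [ 1.e-04  0.e+00 -1.e+00] t 30.15 F [-1.7  0.5  3.5] w 0.125
```

Call:
{"fn": "send_rows", "kwargs": {
  "commands": [0, 0, 0, 0, 0.2, 0, 0, 0, 0, 0.4, 0, 0, 0, 0, 0.6, 0, 0, 0, 0, 0.8, 0, 0, 0, 0, 1]
}}

```text
time_s: 30.78
tool_pos: [0.6058, 0.146, 0.0507]
ee_rot: [0.035, 0.999, 0.0, -0.0]
wrist_force: [-3.2, 3.6, 2.8]
grip_width: 0.125
```

Call:
{"fn": "send_rows", "kwargs": {
  "commands": [0, 0, 0, 0, 0.2, 0, 0, 0, 0, 0.4, 0, 0, 0, 0, 0.6, 0, 0, 0, 0, 0.8, 0, 0, 0, 0, 1]
}}

```text
time_s: 31.4
tool_pos: [0.606, 0.1461, 0.0507]
ee_rot: [0.415, 0.91, 0.0, -0.0]
wrist_force: [-1.7, 3.1, 2.7]
grip_width: 0.118
```

Call:
{"fn": "send_rows", "kwargs": {
  "commands": [0, 0, 0, 0, 0.2, 0, 0, 0, 0, 0.4, 0, 0, 0, 0, 0.6, 0, 0, 0, 0, 0.8, 0, 0, 0, 0, 1]
}}

```text
time_s: 32.02
tool_pos: [0.6061, 0.146, 0.0507]
ee_rot: [0.731, 0.682, 0.0, -0.0]
wrist_force: [-1.0, 1.8, 2.5]
grip_width: 0.122
```

Call:
{"fn": "send_rows", "kwargs": {
  "commands": [0, 0, 0, 0, 0.2, 0, 0, 0, 0, 0.4, 0, 0, 0, 0, 0.6, 0, 0, 0, 0, 0.8, 0, 0, 0, 0, 1, 0, 0, 0, 0, 1]
}}

```text
time_s: 32.78
tool_pos: [0.6065, 0.146, 0.0507]
ee_rot: [0.936, 0.353, 0.001, 0.0]
wrist_force: [1.0, 3.0, 1.1]
grip_width: 0.121
```

Call:
{"fn": "send_rows", "kwargs": {
  "commands": [0, 0, 0, 0, 0.2, 0, 0, 0, 0, 0.4, 0, 0, 0, 0, 0.6, 0, 0, 0, 0, 0.72, 0, 0, 0, 0, 0.72]
}}

```text
time_s: 33.4
tool_pos: [0.6066, 0.1457, 0.0508]
ee_rot: [0.997, 0.08, 0.001, -0.0]
wrist_force: [2.4, 2.7, 1.0]
grip_width: 0.121
```

Run:
```python
from h import *
go(.606,.1457,.050,-81)
print(ctrl.sense()["torque"])
```

```text
shift [-0.0008, -0.0001, 0.001, (np.float64(0.004), 'deg', np.float64(0.2))] tooly -80.8 j6 1.541 pos [0.6066 0.1457 0.0508] tilt [ 1.3e-03  2.0e-04 -1.0e+00] t 33.4 F [2.4 2.7 1. ] w 0.121
[ 0.63873718 -0.43905609  0.0262318 ]
```

Next: release, rise, back off, and measure both bands and the ball.

Call:
{"fn": "send_rows", "kwargs": {
  "commands": [0.4, 0, 0, 0, 0, 0.4, 0, 0, 0, 0, 0.4, 0, 0, 0, 0, 0.4, 0, 0, -0.05, 0, 0.4, -0.06, 0, -0.12, 0, 0.4, -0.12, 0, -0.18, 0, 0.4, -0.12, 0, -0.18, 0, 0.4, -0.12, 0, -0.18, 0]
}}

```text
time_s: 34.4
tool_pos: [0.5174, 0.1315, 0.1858]
ee_rot: [0.997, 0.078, 0.001, 0.0]
wrist_force: [-0.6, -0.3, -0.6]
grip_width: 0.396
```

```bash
cat > chk.py <<'E'
from h import *
import sys
s,T=pose(); p,P,i,E=look("wrist",sys.argv[1])
z=P[...,2]
for nm,lo,hi,y in (("key",.078,.098,(.05,.3)),("band",.0605,.075,(.05,.3)),("ball",.085,.12,(-.05,.05))):
    m=((z>lo)&(z<hi)&(P[...,1]>y[0])&(P[...,1]<y[1])&(P[...,0]>.56)&(P[...,0]<(.6155 if nm!="ball" else .68))).astype(np.uint8)
    n,l,st,c=cv2.connectedComponentsWithStats(m)
    for k in range(1,n):
        if st[k,4]>20:
            q=P[l==k]; r=cv2.minAreaRect((q[:,:2]*1000).astype(np.float32)); print(nm,st[k],np.median(q,0).round(4),"zmax",q[:,2].max().round(4),np.round(r[0],1),np.round(r[1],1),round(r[2],1))
E
python3 chk.py w13; python3 -c "
from h import *
go(.535,.012,.085,-90)"
```

```text
key [205  58  21  18 348] [0.6053 0.2227 0.0899] zmax 0.0921 [605.3 224. ] [11.7 12.3] 9.3
key [310  76  16  17 265] [0.6052 0.1447 0.0897] zmax 0.0916 [605.2 144.7] [11.5 11.6] 9.5
band [178  49  23  29 479] [0.6057 0.2525 0.0644] zmax 0.0668 [605.8 253.3] [19.5 18.3] 0.3
band [219  61  10  16  44] [0.6057 0.2189 0.0717] zmax 0.0749 [604.8 219.5] [ 5.8 13.3] 69.2
band [272  66  24  27 432] [0.6059 0.1737 0.0638] zmax 0.0666 [605.7 173.7] [17.2 19.5] 88.5
ball [466 124  37  34 967] [0.5843 0.0137 0.1028] zmax 0.1086 [584.   10.2] [24.5 24.5] 53.5
shift [-0.002, 0.1611, 0.1333, (np.float64(0.2), 'deg', np.float64(9.0))] tooly -81.0 j6 1.539 pos [0.5176 0.1315 0.185 ] tilt [-2.e-04 -1.e-04 -1.e+00] t 34.45 F [-0.  -0.7 -0. ] w 0.4
```

Both bands are square, at (606,253) and (606,174) mm, with key flats at 9.4°, so both screws are at about 4.54 rad. The lever ball is at (584,10) mm. I'll push it with shut fingers.

```bash
python3 -c "
from h import *
go(.528,.0105,.062,-90)"
```

```text
shift [-0.0115, 0.1616, 0.164, (np.float64(0.2), 'deg', np.float64(9.0))] tooly -81.0 j6 1.539 pos [0.5176 0.1315 0.185 ] tilt [-2.e-04 -1.e-04 -1.e+00] t 34.45 F [-0.  -0.7 -0. ] w 0.4
```

Call:
{"fn": "send_rows", "kwargs": {
  "commands": [0, -0.0115, 0.1616, 0, 0.2, 0, -0.0115, 0.1616, 0, 0.2, 0, -0.0115, 0.1616, 0.05, 0.2, 0, -0.0115, 0.1616, 0.12, 0.2, 0, -0.0115, 0.1616, 0.164, 0.2, 0, -0.0115, 0.1616, 0.164, 0.2, 0, -0.0115, 0.1616, 0.164, 0.2]
}}

```text
time_s: 35.33
tool_pos: [0.5282, 0.0104, 0.0627]
ee_rot: [1.0, -0.0, -0.0, 0.0]
wrist_force: [0.4, 0.3, -0.8]
grip_width: 0.001
```

Call:
{"fn": "send_rows", "kwargs": {
  "commands": [0, 0.02, 0, 0, 0, 0, 0.035, 0, 0, 0, 0, 0.05, 0, 0, 0, 0, 0.065, 0, 0, 0, 0, 0.08, 0, 0, 0, 0, 0.095, 0, 0, 0, 0, 0.103, 0, 0, 0, 0, 0.11, 0, 0, 0]
}}

```text
time_s: 36.33
tool_pos: [0.6102, 0.0105, 0.0623]
ee_rot: [1.0, -0.0, -0.0, 0.0]
wrist_force: [-1.7, -0.0, -1.1]
grip_width: 0.002
```

```bash
python3 -c "
from h import *
go(.613,.0105,.062,-90)"
```

```text
shift [0.0038, 0.0, 0.0004, (np.float64(-0.0), 'deg', np.float64(-0.0))] tooly -90.0 j6 1.48 pos [0.6102 0.0105 0.0623] tilt [-7.e-04 -0.e+00 -1.e+00] t 36.33 F [-1.7 -0.  -1.1] w 0.002
```

Call:
{"fn": "send_rows", "kwargs": {
  "commands": [0, 0.003, 0, 0, 0, 0, 0.005, 0, 0, 0, 0, 0.005, 0, 0, 0]
}}

```text
time_s: 36.7
tool_pos: [0.6134, 0.0105, 0.0625]
ee_rot: [1.0, -0.0, -0.0, 0.0]
wrist_force: [-3.4, -0.2, -1.4]
grip_width: -0.004
```

Call:
{"fn": "send_rows", "kwargs": {
  "commands": [0, 0.003, 0, 0, 0, 0, 0.003, 0, 0, 0]
}}

```text
time_s: 36.95
tool_pos: [0.6136, 0.0105, 0.0623]
ee_rot: [1.0, -0.0, -0.003, -0.0]
wrist_force: [-14.2, -0.6, 3.5]
grip_width: -0.001
```

The force rose to 14 N with the tool stationary, so the lever is at its stop. I'll back off and check.

Call:
{"fn": "send_rows", "kwargs": {
  "commands": [0, -0.03, 0, 0, 0, 0, -0.1, 0, 0, 0, 0, -0.13, 0, -0.08, 0, 0, -0.13, 0, -0.16, 0, 0, -0.13, -0.11, -0.17, 0, 0, -0.13, -0.11, -0.17, 0, 0, -0.13, -0.11, -0.17, 0]
}}

```text
time_s: 37.83
tool_pos: [0.519, 0.0941, 0.1907]
ee_rot: [1.0, 0.001, 0.001, -0.0]
wrist_force: [0.4, -0.4, -0.4]
grip_width: 0.001
```

```bash
python3 chk.py w14; python3 chk.py w15 | grep ball
python3 - <<'E'
from h import *
p,P,i,E=look("top","t14"); q=cv2.imread("pics/w14.png")
c=cv2.resize(p[120:285,190:510,::-1],(640,330),interpolation=cv2.INTER_CUBIC)
cv2.imwrite("pics/fin.png",np.vstack([c,q[0:230]]))
print(ctrl.sense()["time_s"])
E
```

```text
key [141  79  25  18 361] [0.6055 0.2218 0.0897] zmax 0.092 [605.4 223.9] [12.3 12.7] 8.5
key [244  79  20  18 287] [0.6051 0.1438 0.0897] zmax 0.0918 [605.4 144.6] [12.  12.2] 9.6
band [121  76  24  25 449] [0.6058 0.252  0.0645] zmax 0.0674 [605.8 253.4] [19.4 18.1] 0.2
band [215  76  22  25 408] [0.606  0.1731 0.0638] zmax 0.066 [605.8 173.1] [19.3 17.2] 0.8
band [164  80   8  16  65] [0.6057 0.2188 0.0708] zmax 0.0747 [606.1 219.3] [11.9  2.8] 7.1
band [261  80   5  16  22] [0.605  0.139  0.0712] zmax 0.0743 [606.2 139.1] [11.9  1.8] 3.2
ball [ 415   23   37   40 1135] [0.6353 0.0118 0.1032] zmax 0.1087 [636.3   9.5] [24.9 24.7] 66.1
ball [ 414   23   37   39 1132] [0.6353 0.0118 0.1031] zmax 0.1085 [636.1   9.6] [25.2 24.1] 29.8
37.975
```

View pics/fin.png

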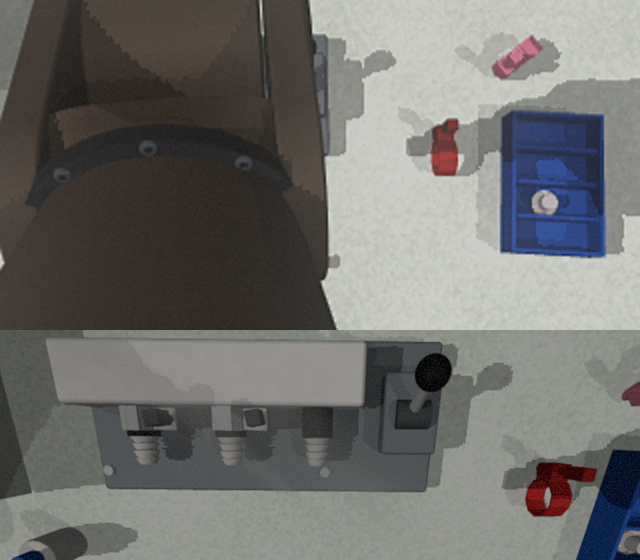

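The last picture shows the bin holding only the plug, both bands seated on stub2 and stub1, and the lever over to its far side.

```bash
python3 -c "
from bench import ctrl
print(ctrl.sign_off())"
```

```text
the job is handed in; nothing more can be done
None
```

The job is done and handed in at about 38 s of the 210 s allowed. The bin held two clamps; both are now on the manifold, on the far and middle stubs. I turned both keys snug first, then swung the valve lever over, and nothing is touching the robot.

Last checks:
- **Bands:** their centres measured about (606, 253) and (606, 173) mm, within 2 mm of the cuff middles. They are square to the stubs within about 2°.
- **Screws:** both are at about 4.54 rad, judged from the key flats and the turns made. That is above the snug point of 4.2 and short of the 4.7 stop.
- **Lever:** the ball moved 52 mm, which matches full travel of about 1.0 rad. The push force rose to 14 N at the stop, and the ball stayed there after I backed off.
- **Tubes, bottle and screwdriver:** I never touched them. The arm hid the tubes and screwdriver in the last top view, so I did not re-measure them.

**Check that disagreed:** my first grasp closed on nothing. The camera depth showed the fingertips about 23 mm behind the reported TCP, not 11 mm ahead as specified. I lowered the grip height to match, and every grasp after that held.

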